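Take the lens off the lab camera and stand it in its rear cap

TASK

The lab camera lies on its back in its cradle, lens up, and its lens has to come off so that it can go on the microscope. Press the lens release button fully home, twist the lens anticlockwise (seen from above) by feel, about a quarter turn, just to its stop without forcing it, and lift it straight off. Stand it gently, upright and fully home in its black rear cap on the bench, let go, and leave the other things alone.

Things in the scene. Friction and masses are not known exactly. Their poses are not given: they have to be found in the camera images.
- camera: Black camera on its back in an aluminium cradle fixed to the bench, front up. Origin: on the lens axis at bench level. +x: camera's top plate with hump; +y: rubber hand grip, 57 mm high; -y: release. Cradle and body together 130 x 176 mm; body top 47 mm high; the steel mount face on which the lens sits is 50 mm high. Nothing turns or slides but the release and the lens.
- lens_release (a joint): Travel of the lens release button, m: 0 = up (lens locked by a pin), 0.005 = fully home (pin drawn, lens free to turn). A stay-put plunger without return spring: about 4 N moves it, it stays where it is left, and a hard stop ends the travel.
- release_top (a point): Centre of the top of the release: a plain round steel button, 14 mm across, on the camera's front 55 mm from the lens axis towards camera -y. Its top stands 60 mm above the bench when up, 55 mm when home. It moves straight down.
- lens: Dark round lens, 58 mm tall, 0.18-0.29 kg. Origin: centre of its rear flange face, on the mount face; z up, x along camera x while locked. Flange 66 mm across, 6 high; barrel 52 across with ribbed rubber ring: grip 20-50 mm above origin. Below: spigot 38 across, 9 long, three lugs to 51 across. Anticlockwise it turns easily to a hard stop 70 to 89 deg on (differs per mount; over 0.2 N m = stop); free to lift only in the last 5 deg.
- rear_cap: Black round plastic rear lens cap, loose on the bench, open side up: 63 mm across, 10.7 mm high, inside 55 mm across, floor 3 mm thick. Origin: centre of its underside. The lens, at any yaw, stands in it on its spigot: origin then 12 mm above the bench.
- petri_small: Bystander: empty glass dish 60 mm across, 12 mm high, near the cap in size; not the cap. Origin: centre of its underside.
- bottle_white: Bystander: white plastic bottle 30 mm across, 52 mm tall. Origin: centre of its underside.
- tape: Bystander: roll of tape, 47 mm across, 14 mm high, lying flat. Origin: centre of its underside.
- tweezers: Bystander: steel tweezers 114 mm long (along its y), 7 mm high. Origin: centre of the underside.
- wash_bottle: Bystander: white squeeze bottle with spout, 45 mm across, 136 mm tall. Origin: centre of its underside.
Not all that is in view belongs to the job. Of the things that look like the rear_cap, take the one that is farthest to the robot's right at the start.

How it is judged (in metres and radians):
On the way, in this order (a step that is already met when the one before it is completed fails the run):
1. the lens release is pressed home (value of joint lens_release above 0.0042 m).
2. the lens, still seated in the mount, is twisted towards its stop (angle between the x axis of lens and the x axis of camera, either way round above 1.05 rad and z of lens in the frame of camera below 0.053 m).
3. the lens is lifted clear of the mount (z of lens in the frame of camera above 0.075 m).
At the end, for the whole second after the job is handed in: The lens stands upright (within 3 degrees), at rest and released, fully down in its rear cap: its axis within 5 mm of the cap's, its flange face no more than 13.5 mm above the cap's underside, and the cap lies flat on the bench (horizontal distance between lens and rear_cap below 0.005 m and z of lens in the frame of rear_cap below 0.0135 m and angle between each of lens, rear_cap's own z axis and vertical below 0.05 rad and height (world z) of rear_cap below 0.004 m and linear speed of lens below 0.01 m/s); the robot touches nothing.
It fails at once if the camera, its release or its mount is forced: pressed, twisted against or pulled on too hard (contact force between camera and anything else above 50 N).
It fails at once if the lens is dropped or rammed into its cap (contact force between lens and rear_cap above 35 N).
It fails at once if a bystander is shifted by more than 30 mm (distance of any of petri_small, bottle_white, tape, tweezers, wash_bottle from where it was at the start of the episode above 0.03 m).
It also fails if it takes over 69 s, if anything falls off the work surface, if the arm or the gripper's body presses on something with over 40 N, if the wrist force passes 120 N, or if a joint passes its speed limit or range.

ROBOT

A 6-joint arm with a two-finger parallel gripper is mounted at the origin on a cart in front of the work surface, level with it; the furniture and walls round the work are solid. World frame = base frame: x ahead of the robot, y to its left, z up, the work surface at z = 0. Lengths are in mm, angles in rad, forces in N, time in s.
With the tool pointing down it reaches from about 350 to 875 mm from the base axis. Payload 4.2 kg.
Tool frame: the origin (TCP) lies midway between the tips of the shut fingers; the grasp point (between the pads) lies 19 mm behind it (arm.tcp_to_grasp is the distance from the TCP to the grasp point, in mm); z points along the fingers, y is the line along which they close (so a half turn about z gives the same grasp; the last joint's range is limited). The gripper opens to 85 mm and grips with 20 to 120 N. Pads are 22 mm wide; open, the fingers measure 114 mm over their backs; the gripper's body (76 mm by 85 mm) begins 54 mm behind the grasp point. The pads swing forward as they close: fully open they stand 13 mm farther back than shut.
Start: joints at [-0.993, 0.385, 0.008, 0, -1.194, -0.259], TCP at [195.907, -593.481, 231.312] pointing down, gripper open.
Joint ranges: [-3.14, 3.14], [-1.21, 2.06], [-1.07, 1.41], [-3.16, 2.05], [-2.99, -0.16], [-3.1, 3.1]. Speed limits (rad/s): [2.79, 2.79, 3.14, 3.14, 3.14, 3.14].

INTERFACE

Orientations are given as a unit quaternion [x, y, z, w].
In Python, from bench import arm, imaging, job, models gives the robot as it stands.
- The arm moves only by the tool arm_command, never from a script. Its argument "rows" is a list of rows, each an object with "grip": the opening, from 0 (shut) to 1 (fully open); "linear": the shift along the tool's x, y, z in mm, a list of three; "rot": the turn, a rotation vector about the tool's x, y, z in rad, a list of three. In form: [{"grip": grip, "linear": [tx, ty, tz], "rot": [rx, ry, rz]}, ...]. A call has 1 to 10 rows; each row is the pose to reach, as a shift and turn from the pose commanded when the call began, along the tool's axes at that moment; what a row does not reach only later rows make up. A row lasts 1/8 s, in which the tool goes at most 62.5 mm and 10.7 degrees, less where a joint would pass 70% of its speed; a pose out of reach is approached as far as the arm can. A call with a gripper value outside its range is refused whole. The fingers move at their own pace and stop on an object; the grip force is fixed at half the most. Time passes only in rows, so rows that repeat a pose let the fingers close. It gives the time, the measured TCP pose, the force, the opening and the grip force at its end, in the units of the state.
- arm.read_state(): the state, without advancing time (a new reading comes with each control period).
- imaging.get_image(name): name is "scene" or "top" or "wrist"; returns a dict with "frame" (384x512x3 uint8, red, green, blue), "fx", "fy", "cx", "cy" (pixels), "extrinsics" (4x4, takes a point from world to camera coordinates); the wrist camera has in their place "T_tool_cam" (4x4, takes a point from camera to tool coordinates, whose origin is the TCP and whose axes are the flange's). Camera axes: x right, y down, z forward; pixel columns grow to the right and rows downward; lengths in mm; the calibration is good to about 2 mm. A picture is of the moment at which its call begins: read the wrist's pose just before it. There is no depth.
- job.job_done(): hands the job in; it is judged then, once.
Trained networks look in a picture, given as the dict that the camera call returned (one of the last four; its "shot" number tells which), for a name from the list of things; names that differ only in an ending like _2 or _b are one class to them, and where a whole thing is asked for, a point or a joint stands for the part that bears it (a point fixed in the world has none). Each returns a list of dicts, best first, with "score" (0 to 1); they miss things now and then, are a little off and sometimes report something else, mostly with a low value. They report only what shows in the picture. A call takes as long as a camera call. They do not tell look-alikes from the thing itself.
- models.spot_in(picture, query): "rect" ([left, top, right, bottom] in pixels, round what is visible of it).
- models.tip_of(picture, query): "pixel" ([column, row] in pixels: a listed point, or the origin of a listed thing).
The state is a dict: "clock": time; "joints": joint angles; "joint_vel": joint speeds; "joint_efforts": joint torques, N m; "position": TCP position; "ee_rot": TCP orientation; "contact_force": force on the tool from outside, world axes, zero at the start; "wrist_torque": the same for the moment, N m; "gripper_width": finger opening in mm; "grasp_force": force on a finger pad.
Only numpy, scipy, OpenCV 4.12 (cv2) and the standard library are available. Lean on these libraries where they do the work, as an engineer would, in place of code of your own. Each camera call takes 0.05 s, during which the arm holds its last target. There are 200 camera calls.

## Working session

There is one attempt and no reset: what is moved stays moved. The work goes in short steps, Python scripts to look and compute and a tool call to move; the robot and the scene stay as the last step left them, time stands still between calls to the robot, and variables do not carry over. Pictures are saved under pics/ and viewed, at most 10 in all, crops included, and the job is handed in when it is done.

Besides the shell and the picture viewer there is one more tool, called after "Call:" by a JSON object that holds its "op" and its "data". arm_command: Moves the arm, as the interface text tells. Its arguments: {"type":"object","properties":{"rows":{"type":"array"}},"required":["rows"]}

```bash
ls; mkdir -p pics
cat > h.py <<'E'
import numpy as np, cv2
from bench import arm, imaging, job, models
from scipy.spatial.transform import Rotation as R
def save(p,n): cv2.imwrite('pics/'+n+'.png',cv2.cvtColor(p['frame'],cv2.COLOR_RGB2BGR))
def w2c(p,st=None):
    if 'extrinsics' in p: return np.array(p['extrinsics'])
    T=np.eye(4);T[:3,:3]=R.from_quat(st['ee_rot']).as_matrix();T[:3,3]=st['position']
    return np.linalg.inv(T@np.array(p['T_tool_cam']))
def ray(p,px,z,st=None):
    E=w2c(p,st);C=np.linalg.inv(E)
    d=C[:3,:3]@np.array([(px[0]-p['cx'])/p['fx'],(px[1]-p['cy'])/p['fy'],1]);o=C[:3,3]
    return o+d*(z-o[2])/d[2]
def proj(p,X,st=None):
    c=w2c(p,st)@np.append(X,1);return np.array([p['fx']*c[0]/c[2]+p['cx'],p['fy']*c[1]/c[2]+p['cy']])
E
python3 - <<'E'
from h import *
np.set_printoptions(precision=1,suppress=True)
st=arm.read_state();print(st)
Z=dict(lens=50,camera=0,release_top=60,rear_cap=0,petri_small=0,bottle_white=0,tape=0,tweezers=0,wash_bottle=0)
ims=[]
for n in ['top','scene']:
    p=imaging.get_image(n);save(p,n);ims.append(p['frame'])
    print(n,p['fx'],np.linalg.inv(p['extrinsics'])[:3,3])
    for k,z in Z.items():
        for r in models.tip_of(p,k)[:4]: print(k,round(r['score'],2),np.array(r['pixel']),ray(p,r['pixel'],z))
cv2.imwrite('pics/both.png',cv2.cvtColor(cv2.resize(np.vstack(ims),None,fx=.78,fy=.78,interpolation=cv2.INTER_AREA),cv2.COLOR_RGB2BGR))
E
```

```text
pics
{'clock': 0.0, 'joints': array([-1. ,  0.4,  0. , -0. , -1.2, -0.3]), 'joint_vel': array([-0.,  0.,  0., -0.,  0.,  0.]), 'joint_efforts': array([ -0. , -39.2,  18.8,   4.2,  -0. ,   0. ]), 'position': array([ 195.7, -592.9,  230.2]), 'ee_rot': array([-0.2,  1. ,  0. , -0. ]), 'contact_force': array([-0.5, -0.2, -0.7]), 'wrist_torque': array([ 0., -0., -0.]), 'grasp_force': 0.0, 'gripper_width': 85.66762778809161}
top 379.0454933099985 [ 332.9   47.6 1300.9]
lens 0.63 [201.7 206. ] [505.9 203.   50. ]
camera 0.95 [202.7 209.1] [502.  205.5   0. ]
rear_cap 0.74 [319.1 219.3] [ 465.6 -195.9    0. ]
rear_cap 0.65 [251.7 224.9] [447.   36.5   0. ]
petri_small 0.78 [352.8 219.2] [ 465.7 -312.4    0. ]
bottle_white 0.52 [275.9 192.4] [560.1 -48.2   0. ]
tape 0.43 [337.6 189.9] [ 568.5 -264.2    0. ]
tweezers 0.36 [276.1 222. ] [456.7 -47.4   0. ]
wash_bottle 0.68 [150.8 174.9] [623.1 389.4   0. ]
wash_bottle 0.61 [332.9 187.7] [ 576.4 -248.1    0. ]
scene 419.5022303453309 [-180.6 -691.8  582.9]
lens 0.72 [224.4 176.6] [501.4 202.2  50. ]
camera 0.83 [223.2 187.9] [513.  224.9   0. ]
release_top 0.58 [230.8 178.7] [493.9 162.4  60. ]
release_top 0.31 [316.9 252. ] [ 407.3 -236.8   60. ]
rear_cap 0.78 [319.6 255.2] [ 469.8 -197.2    0. ]
rear_cap 0.69 [247.6 219.7] [447.2  34.6   0. ]
petri_small 0.55 [357.3 277.9] [ 468.  -305.9    0. ]
bottle_white 0.56 [300.2 218. ] [559.9 -51.9   0. ]
bottle_white 0.32 [224.1 176.8] [563.8 285.5   0. ]
tape 0.49 [366.3 250.4] [ 568.9 -258.8    0. ]
tweezers 0.51 [273.1 232.7] [454.5 -55.9   0. ]
wash_bottle 0.73 [218.2 161.4] [625.2 397.6   0. ]
```

View pics/top.png

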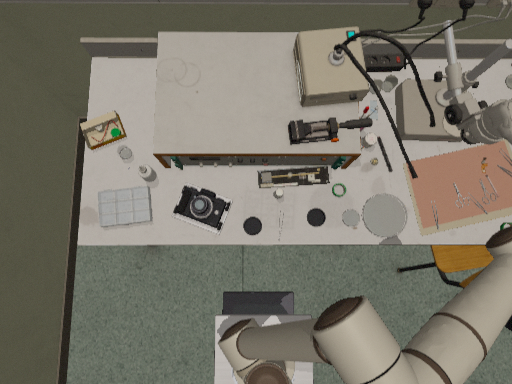

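View pics/scene.png

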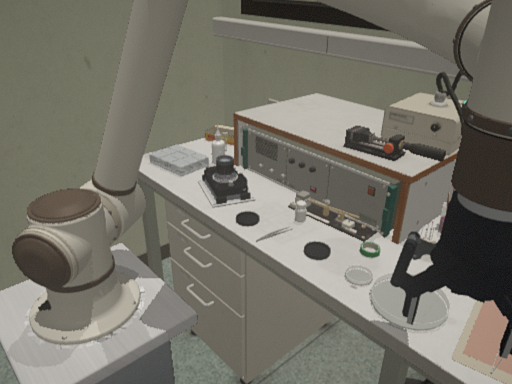

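Candidates for the cap: dark round at top (316,217) (y≈-196), dark round at (252,226) (y≈+36), the petri dish at (350,217), and a large dish at (385,214). By the rule, the cap is the dark disc at (316,217). I'll check it in a close crop on the way past.

```bash
cat >> h.py <<'E'
def yawx(st): return np.arctan2(*R.from_quat(st['ee_rot']).as_matrix()[[1,0],[0,0]])
def plan(st,tgt,yaw=None):
    "tool pointing down, x axis of tool at world angle yaw"
    M=R.from_quat(st['ee_rot']); yaw=yawx(st) if yaw is None else yaw
    T=R.from_euler('z',yaw)*R.from_matrix(np.diag([1,-1,-1]))
    print('lin',M.inv().apply(np.array(tgt)-st['position']).round(1),'rot',(M.inv()*T).as_rotvec().round(4))
E
python3 - <<'E'
from h import *
st=arm.read_state();print(yawx(st),st['joints'])
p=imaging.get_image('wrist');print(p['fx'],p['fy'],p['cx'],p['cy'],np.array(p['T_tool_cam']).round(3))
plan(st,[380,-200,300]);plan(st,[480,-150,300])
E
```

```text
-2.822775049965226 [-9.93386217e-01  3.84687635e-01  7.91583287e-03 -2.09487292e-05
 -1.19401464e+00 -2.58584798e-01]
329.6437316983565 329.6437316983565 250.95953949117302 196.53425934955547 [[-1.00000e-03 -9.47000e-01 -3.20000e-01  8.20420e+01]
 [ 1.00000e+00 -1.00000e-03  1.00000e-03 -1.06100e+00]
 [-1.00000e-03 -3.20000e-01  9.47000e-01 -1.42565e+02]
 [ 0.00000e+00  0.00000e+00  0.00000e+00  1.00000e+00]]
lin [-298.1  315.9  -68.7] rot [-0.  0. -0.]
lin [-408.8  332.1  -68.7] rot [-0.  0. -0.]
```

Call:
{"op": "arm_command", "data": {"rows": [{"grip":0,"linear":[-60,56,-5],"rot":[0,0,0]},{"grip":0,"linear":[-120,112,-5],"rot":[0,0,0]},{"grip":0,"linear":[-180,168,-5],"rot":[0,0,0]},{"grip":0,"linear":[-240,224,-5],"rot":[0,0,0]},{"grip":0,"linear":[-300,280,-5],"rot":[0,0,0]},{"grip":0,"linear":[-360,310,-5],"rot":[0,0,0]},{"grip":0,"linear":[-360,310,-5],"rot":[0,0,0]},{"grip":0,"linear":[-360,310,-5],"rot":[0,0,0]},{"grip":0,"linear":[-360,310,-5],"rot":[0,0,0]},{"grip":0,"linear":[-360,310,-5],"rot":[0,0,0]}]}}

```text
clock: 2.3
position: [440.4, -186.4, 236.3]
ee_rot: [-0.159, 0.987, 0.0, -0.0]
contact_force: [-0.2, 0.4, -0.7]
gripper_width: 0.1
grasp_force: 0.0
```

Run:
```python
from h import *
np.set_printoptions(precision=1,suppress=True)
st=arm.read_state();print(st['clock'],st['position'],st['joint_vel'])
p=imaging.get_image('wrist');save(p,'w1')
for k,z in dict(rear_cap=0,petri_small=0,tape=0).items():
    for r in models.tip_of(p,k)[:4]: print(k,round(r['score'],2),np.array(r['pixel']),ray(p,r['pixel'],z,st))
plan(st,[450,185,260])
```

```text
2.3 [ 440.4 -186.4  236.3] [-0. -0. -0. -0.  0. -0.]
rear_cap 0.88 [421.7 217.9] [444.3  37.5  -0. ]
rear_cap 0.77 [246.6 185.4] [ 472.2 -181.9    0. ]
petri_small 0.65 [150.8 154. ] [ 470.8 -299.4    0. ]
tape 0.88 [157.5 237.1] [ 572.4 -267.9    0. ]
lin [-125.6  349.6  -23.7] rot [ 0. -0. -0.]
```

View pics/w1.png

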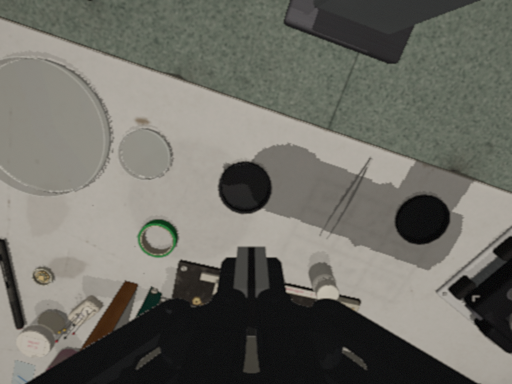

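The view shows two like black caps at (245,187) and (422,218), the glass dish at (146,153) and tape at (158,238). The chosen one is the cap at (245,187), y≈-183, farthest to the right. Next, the camera.

Call:
{"op": "arm_command", "data": {"rows": [{"grip":0,"linear":[-20,58,-5],"rot":[0,0,0]},{"grip":0,"linear":[-40,116,-10],"rot":[0,0,0]},{"grip":0,"linear":[-60,174,-10],"rot":[0,0,0]},{"grip":0,"linear":[-80,232,-10],"rot":[0,0,0]},{"grip":0,"linear":[-100,290,-10],"rot":[0,0,0]},{"grip":0,"linear":[-120,330,-10],"rot":[0,0,0]},{"grip":0,"linear":[-120,330,-10],"rot":[0,0,0]},{"grip":0,"linear":[-120,330,-10],"rot":[0,0,0]},{"grip":0,"linear":[-120,330,-10],"rot":[0,0,0]}]}}

```text
clock: 3.62
position: [451.0, 163.4, 246.4]
ee_rot: [-0.158, 0.987, -0.0, -0.0]
contact_force: [0.4, 0.7, -1.0]
gripper_width: -0.0
grasp_force: 0.0
```

Run:
```python
from h import *
np.set_printoptions(precision=1,suppress=True)
st=arm.read_state();print(st['clock'],st['position'],st['joint_vel'])
p=imaging.get_image('wrist');save(p,'w2')
for k,z in dict(lens=50,camera=0,release_top=60).items():
    for r in models.tip_of(p,k)[:4]: print(k,round(r['score'],2),np.array(r['pixel']),ray(p,r['pixel'],z,st))
    for r in models.spot_in(p,k)[:2]: print(k,round(r['score'],2),np.array(r['rect']))
```

```text
3.625 [451.  163.4 246.4] [-0. -0.  0. -0.  0. -0.]
lens 0.77 [270.3 223.9] [505.9 203.4  50. ]
lens 0.89 [242.3 198.5 304.3 269.3]
camera 0.96 [270.4 208.7] [505.8 206.5   0. ]
camera 0.71 [60.  98.2] [453.5 -63.6   0. ]
camera 0.59 [184.9 127.1 359.5 283. ]
release_top 0.47 [235.9 194.1] [481.1 155.9  60. ]
release_top 0.61 [228.4 188.9 244.2 205.4]
```

View pics/w2.png

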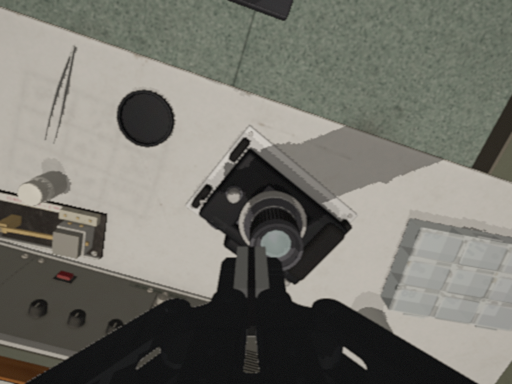

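Image: button at (235,195), lens flange about (273,218), lens top (278,242); button–lens distance measures 54 mm, against 55 specified. Now over the button.

Run:
```python
from h import *
st=arm.read_state();plan(st,[481,155.3,70])
```

```text
lin [-25.5 -18.  176.4] rot [0.0001 0.0001 0.    ]
```

Call:
{"op": "arm_command", "data": {"rows": [{"grip":0,"linear":[-25.5,-18,50],"rot":[0,0,0]},{"grip":0,"linear":[-25.5,-18,100],"rot":[0,0,0]},{"grip":0,"linear":[-25.5,-18,140],"rot":[0,0,0]},{"grip":0,"linear":[-25.5,-18,165],"rot":[0,0,0]},{"grip":0,"linear":[-25.5,-18,176],"rot":[0,0,0]},{"grip":0,"linear":[-25.5,-18,176],"rot":[0,0,0]},{"grip":0,"linear":[-25.5,-18,176],"rot":[0,0,0]}]}}

```text
clock: 4.85
position: [481.8, 156.1, 71.5]
ee_rot: [-0.159, 0.987, 0.0, 0.001]
contact_force: [0.1, 0.3, 0.1]
gripper_width: -0.2
grasp_force: 0.0
```

Run:
```python
from h import *
st=arm.read_state();print(st['clock'],st['position'],st['contact_force'])
p=imaging.get_image('wrist');save(p,'w3')
print(proj(p,[481,155.3,60],st),proj(p,st['position'],st),models.tip_of(p,'release_top'),models.tip_of(p,'lens'))
plan(st,[481,155.3,70])
```

```text
4.85 [481.8227564  156.14888085  71.47717062] [0.09644819 0.33699603 0.10606167]
[251.6105918  249.19968788] [252.81905056 262.21626741] [{'pixel': [247.8, 254.3], 'score': 0.61}] [{'pixel': [316.2, 301.0], 'score': 0.64}]
lin [ 1.1 -0.5  1.5] rot [0.0005 0.0025 0.    ]
```

View pics/w3.png

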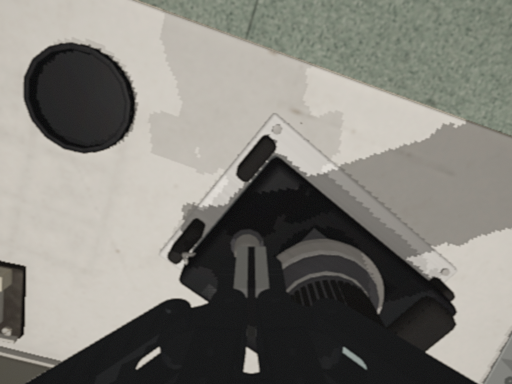

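Button top visible at about (247,248), partly under the fingertips, which are over it to within 2 mm. Pressing down slowly.

Call:
{"op": "arm_command", "data": {"rows": [{"grip":0,"linear":[0,-2,5],"rot":[0,0,0]},{"grip":0,"linear":[0,-2,9],"rot":[0,0,0]},{"grip":0,"linear":[0,-2,11],"rot":[0,0,0]},{"grip":0,"linear":[0,-2,13],"rot":[0,0,0]},{"grip":0,"linear":[0,-2,14.5],"rot":[0,0,0]},{"grip":0,"linear":[0,-2,15.5],"rot":[0,0,0]},{"grip":0,"linear":[0,-2,15.5],"rot":[0,0,0]}]}}

```text
clock: 5.88
position: [481.4, 153.5, 54.9]
ee_rot: [-0.159, 0.987, -0.0, -0.0]
contact_force: [-1.9, -1.7, 4.2]
gripper_width: -0.1
grasp_force: 2.5
```

Call:
{"op": "arm_command", "data": {"rows": [{"grip":0,"linear":[0,0,0.5],"rot":[0,0,0]},{"grip":0,"linear":[0,0,1],"rot":[0,0,0]},{"grip":0,"linear":[0,0,1],"rot":[0,0,0]}]}}

```text
clock: 6.25
position: [481.5, 153.5, 54.8]
ee_rot: [-0.159, 0.987, -0.0, -0.0]
contact_force: [-3.8, -1.8, 10.1]
gripper_width: -0.2
grasp_force: 5.3
```

Position is unchanged while force rises to 10 N, so it is at the hard stop: home. Rise and go over the lens.

Call:
{"op": "arm_command", "data": {"rows": [{"grip":0,"linear":[0,0,-40],"rot":[0,0,0]},{"grip":0,"linear":[0,0,-90],"rot":[0,0,0]},{"grip":1,"linear":[0,0,-125],"rot":[0,0,0]},{"grip":1,"linear":[-20,20,-125],"rot":[0,0,0]},{"grip":1,"linear":[-38,40,-125],"rot":[0,0,0]},{"grip":1,"linear":[-38,40,-125],"rot":[0,0,0]},{"grip":1,"linear":[-38,40,-125],"rot":[0,0,0]},{"grip":1,"linear":[-38,40,-125],"rot":[0,0,0]},{"grip":1,"linear":[-38,40,-125],"rot":[0,0,0]}]}}

```text
clock: 7.38
position: [505.0, 203.2, 178.9]
ee_rot: [-0.158, 0.987, 0.0, 0.0]
contact_force: [0.5, -0.3, 0.4]
gripper_width: 85.9
grasp_force: 0.0
```

Run:
```python
from h import *
np.set_printoptions(precision=1,suppress=True)
st=arm.read_state();print(st['clock'],st['position'],st['contact_force'],st['gripper_width'])
p=imaging.get_image('wrist');save(p,'w4')
for k,z in dict(lens=50,camera=0,release_top=55).items():
    for r in models.tip_of(p,k)[:2]: print(k,round(r['score'],2),np.array(r['pixel']),ray(p,r['pixel'],z,st))
print(proj(p,[505.5,203.3,108],st))
plan(st,[505.5,203.3,150])
```

```text
7.375 [505.  203.2 178.9] [ 0.5 -0.3  0.4] 85.85510646356568
lens 0.77 [253.9 186.4] [504.8 205.   50. ]
release_top 0.77 [204.7 145.1] [482.6 155.6  55. ]
[252.1 210.9]
lin [-0.5 -0.  28.9] rot [0. 0. 0.]
```

View pics/w4.png

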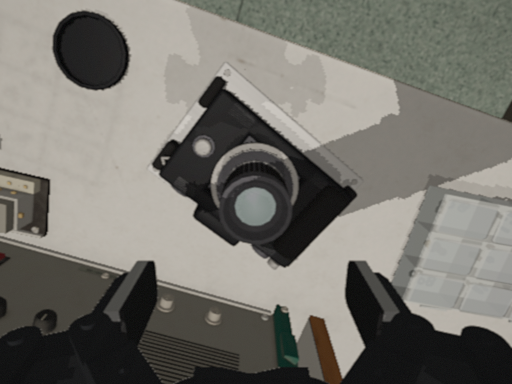

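The clear view shows lens top centred at (255,207), mount ring centred near column 255, button pressed at (204,146), fingers' centre column 251: the lens is about 1.5–2 mm to tool +y. Correct and go down.

Call:
{"op": "arm_command", "data": {"rows": [{"grip":1,"linear":[1,1.7,40],"rot":[0,0,0]},{"grip":1,"linear":[1,1.7,80],"rot":[0,0,0]},{"grip":1,"linear":[1,1.7,105],"rot":[0,0,0]},{"grip":1,"linear":[1,1.7,109],"rot":[0,0,0]},{"grip":0.75,"linear":[1,1.7,109],"rot":[0,0,0]},{"grip":0.68,"linear":[1,1.7,109],"rot":[0,0,0]},{"grip":0.64,"linear":[1,1.7,109],"rot":[0,0,0]},{"grip":0.64,"linear":[1,1.7,109],"rot":[0,0,0]}]}}

```text
clock: 8.57
position: [503.9, 205.1, 70.5]
ee_rot: [-0.159, 0.987, 0.0, 0.001]
contact_force: [-0.6, -0.4, -0.3]
gripper_width: 54.5
grasp_force: 0.0
```

Call:
{"op": "arm_command", "data": {"rows": [{"grip":0.625,"linear":[0,0,0],"rot":[0,0,0]},{"grip":0.615,"linear":[0,0,0],"rot":[0,0,0]},{"grip":0.605,"linear":[0,0,0],"rot":[0,0,0]},{"grip":0.605,"linear":[0,0,0],"rot":[0,0,0]}]}}

```text
clock: 9.07
position: [503.8, 205.3, 70.1]
ee_rot: [-0.159, 0.987, 0.0, 0.0]
contact_force: [-2.7, 2.0, 2.7]
gripper_width: 51.7
grasp_force: 1.2
```

Call:
{"op": "arm_command", "data": {"rows": [{"grip":0.58,"linear":[0,0,0],"rot":[0,0,0]},{"grip":0.5,"linear":[0,0,0],"rot":[0,0,0]},{"grip":0.4,"linear":[0,0,0],"rot":[0,0,0]},{"grip":0.4,"linear":[0,0,0],"rot":[0,0,0]}]}}

```text
clock: 9.57
position: [503.9, 205.3, 70.4]
ee_rot: [-0.159, 0.987, 0.0, 0.0]
contact_force: [-2.1, 2.0, 5.4]
gripper_width: 50.6
grasp_force: 61.2
```

```bash
python3 -c "
from h import *
s=arm.read_state();print(s['contact_force'],s['wrist_torque'],s['grasp_force'],s['gripper_width'],yawx(s),s['joints'])"
```

```text
[-2.09461623  2.04592597  5.42843277] [ 0.70662913  0.77221563 -0.0166472 ] 61.15510940551758 50.580963886895745 -2.822474937141466 [ 6.84981123e-01  4.22093458e-01 -3.95813736e-01 -6.98512823e-05
 -7.51714795e-01 -1.93660848e+00]
```

Call:
{"op": "arm_command", "data": {"rows": [{"grip":0.4,"linear":[0,0,0],"rot":[0,0,-0.12]},{"grip":0.4,"linear":[0,0,0],"rot":[0,0,-0.25]},{"grip":0.4,"linear":[0,0,0],"rot":[0,0,-0.38]},{"grip":0.4,"linear":[0,0,0],"rot":[0,0,-0.5]},{"grip":0.4,"linear":[0,0,0],"rot":[0,0,-0.5]}]}}

```text
clock: 10.2
position: [504.6, 205.2, 70.4]
ee_rot: [-0.398, 0.918, -0.0, 0.001]
contact_force: [0.3, 0.7, 4.9]
gripper_width: 50.1
grasp_force: 61.4
```

```bash
cat > s.py <<'E'
from h import *
s=arm.read_state();print(s['clock'],s['position'].round(2),s['contact_force'].round(1),s['wrist_torque'].round(3),s['grasp_force'],s['gripper_width'],yawx(s)+2.8225,s['joints'][5],s['joint_efforts'][5])
E
python3 s.py
```

```text
10.2 [504.6  205.17  70.44] [0.3 0.7 4.9] [ 0.133 -0.09   0.022] 61.35982275009155 50.118436407230426 0.4988467186067087 -1.4379646450439034 0.15228002797812223
```

Call:
{"op": "arm_command", "data": {"rows": [{"grip":0.4,"linear":[0,0,0],"rot":[0,0,-0.12]},{"grip":0.4,"linear":[0,0,0],"rot":[0,0,-0.25]},{"grip":0.4,"linear":[0,0,0],"rot":[0,0,-0.38]},{"grip":0.4,"linear":[0,0,0],"rot":[0,0,-0.5]},{"grip":0.4,"linear":[0,0,0],"rot":[0,0,-0.6]},{"grip":0.4,"linear":[0,0,0],"rot":[0,0,-0.65]},{"grip":0.4,"linear":[0,0,0],"rot":[0,0,-0.65]}]}}

```text
clock: 11.08
position: [504.3, 205.2, 70.4]
ee_rot: [-0.67, 0.743, -0.0, 0.001]
contact_force: [-0.1, 0.7, 5.3]
gripper_width: 50.5
grasp_force: 61.3
```

```bash
python3 s.py
```

```text
11.075 [504.33 205.23  70.44] [-0.1  0.7  5.3] [0.359 0.11  0.043] 61.32757544517517 50.527337630189585 1.1482087660172713 -0.7885837718559908 0.021586479269899428
```

Call:
{"op": "arm_command", "data": {"rows": [{"grip":0.4,"linear":[0,0,0],"rot":[0,0,-0.04]},{"grip":0.4,"linear":[0,0,0],"rot":[0,0,-0.07]},{"grip":0.4,"linear":[0,0,0],"rot":[0,0,-0.1]},{"grip":0.4,"linear":[0,0,0],"rot":[0,0,-0.1]}]}}

```text
clock: 11.58
position: [504.4, 205.2, 70.4]
ee_rot: [-0.706, 0.708, -0.0, 0.001]
contact_force: [-0.6, 1.1, 5.3]
gripper_width: 50.3
grasp_force: 61.2
```

```bash
python3 s.py
```

```text
11.575 [504.41 205.19  70.45] [-0.6  1.1  5.3] [ 0.248  0.094 -0.115] 61.17861986160278 50.28147966654043 1.247828549061952 -0.6888456270708372 0.10765210725367069
```

Call:
{"op": "arm_command", "data": {"rows": [{"grip":0.4,"linear":[0,0,0],"rot":[0,0,-0.02]},{"grip":0.4,"linear":[0,0,0],"rot":[0,0,-0.02]}]}}

```text
clock: 11.82
position: [504.4, 205.1, 70.4]
ee_rot: [0.712, -0.702, 0.0, -0.001]
contact_force: [1.0, 1.4, 4.8]
gripper_width: 50.8
grasp_force: 61.2
```

```bash
python3 s.py
```

```text
11.825 [504.41 205.14  70.41] [1.  1.4 4.8] [ 0.237 -0.009 -0.441] 61.193686723709106 50.83374274479331 1.2659334595540357 -0.6701561708468429 0.4732145369052887
```

Torque climbs to 0.44 N·m: the stop, at about 71.5°. Ease back 0.02 and lift straight.

Call:
{"op": "arm_command", "data": {"rows": [{"grip":0.4,"linear":[0,0,0],"rot":[0,0,0.02]},{"grip":0.4,"linear":[0,0,-1],"rot":[0,0,0.02]},{"grip":0.4,"linear":[0,0,-2],"rot":[0,0,0.02]},{"grip":0.4,"linear":[0,0,-3],"rot":[0,0,0.02]}]}}

```text
clock: 12.32
position: [504.0, 204.9, 71.9]
ee_rot: [-0.706, 0.708, 0.0, 0.0]
contact_force: [5.5, 0.5, -6.6]
gripper_width: 50.5
grasp_force: 63.3
```

```bash
python3 s.py
```

```text
12.325 [503.96 204.95  71.93] [ 5.5  0.5 -6.6] [ 0.241 -1.731 -0.235] 63.29109191894531 50.508064460060055 1.2485998330120032 -0.6873592626925205 0.210452894680202
```

Call:
{"op": "arm_command", "data": {"rows": [{"grip":0.4,"linear":[0,0,-1],"rot":[0,0,0]},{"grip":0.4,"linear":[0,0,-2],"rot":[0,0,0]},{"grip":0.4,"linear":[0,0,-3],"rot":[0,0,0]}]}}

```text
clock: 12.7
position: [502.8, 204.3, 75.4]
ee_rot: [-0.706, 0.708, 0.0, -0.001]
contact_force: [0.6, -0.0, -3.2]
gripper_width: 50.4
grasp_force: 63.7
```

```bash
python3 s.py
```

```text
12.7 [502.78 204.32  75.42] [ 0.6 -0.  -3.2] [ 0.16  -0.777 -0.027] 63.71655821800232 50.39736388791863 1.2497031011125888 -0.6863848152994526 -0.03231043112464249
```

Call:
{"op": "arm_command", "data": {"rows": [{"grip":0.4,"linear":[0,0,-10],"rot":[0,0,0]},{"grip":0.4,"linear":[0,0,-30],"rot":[0,0,0]},{"grip":0.4,"linear":[0,0,-60],"rot":[0,0,0]},{"grip":0.4,"linear":[0,0,-95],"rot":[0,0,0]},{"grip":0.4,"linear":[0,0,-110],"rot":[0,0,0]},{"grip":0.4,"linear":[0,0,-110],"rot":[0,0,0]}]}}

```text
clock: 13.45
position: [503.3, 204.8, 186.6]
ee_rot: [-0.706, 0.708, 0.0, 0.0]
contact_force: [-0.7, 0.4, -3.6]
gripper_width: 50.2
grasp_force: 63.8
```

```bash
python3 s.py; python3 -c "
from h import *
plan(arm.read_state(),[470,-110,190])"
```

```text
13.45 [503.26 204.83 186.58] [-0.7  0.4 -3.6] [-0.012  0.032 -0.033] 63.834768533706665 50.2111316063841 1.2495676357565342 -0.6866033576634549 0.0005614254951069597
lin [314.9  32.6  -3.7] rot [-0.0003  0.0009 -0.    ]
```

Call:
{"op": "arm_command", "data": {"rows": [{"grip":0.4,"linear":[30,5,-3],"rot":[0,0,0]},{"grip":0.4,"linear":[75,10,-3],"rot":[0,0,0]},{"grip":0.4,"linear":[125,15,-3],"rot":[0,0,0]},{"grip":0.4,"linear":[175,20,-3],"rot":[0,0,0]},{"grip":0.4,"linear":[225,25,-3],"rot":[0,0,0]},{"grip":0.4,"linear":[275,30,-3],"rot":[0,0,0]},{"grip":0.4,"linear":[305,32,-3],"rot":[0,0,0]},{"grip":0.4,"linear":[315,32,-3],"rot":[0,0,0]},{"grip":0.4,"linear":[315,32,-3],"rot":[0,0,0]},{"grip":0.4,"linear":[315,32,-3],"rot":[0,0,0]}]}}

```text
clock: 14.7
position: [470.9, -109.2, 188.3]
ee_rot: [-0.707, 0.707, 0.0, -0.0]
contact_force: [0.8, 0.2, -2.0]
gripper_width: 50.4
grasp_force: 63.8
```

```bash
python3 s.py
python3 - <<'E'
from h import *
np.set_printoptions(precision=1,suppress=True)
st=arm.read_state()
p=imaging.get_image('wrist');save(p,'w5')
for r in models.tip_of(p,'rear_cap')[:3]: print(round(r['score'],2),np.array(r['pixel']),ray(p,r['pixel'],0,st))
for r in models.spot_in(p,'rear_cap')[:3]:
    b=r['rect'];c=[(b[0]+b[2])/2,(b[1]+b[3])/2];print(round(r['score'],2),np.array(b),ray(p,c,7,st))
for r in models.tip_of(p,'lens')[:1]: print(r, proj(p,st['position']+[0,0,-20.4],st))
E
```

```text
14.7 [ 470.91 -109.23  188.31] [ 0.8  0.2 -2. ] [ 0.017 -0.006  0.037] 63.83348107337952 50.44419767627032 1.2506462529193232 -0.10962590893391745 -0.0013182011753087863
0.55 [249.2  93.8] [ 472.8 -184.3    0. ]
0.61 [216.   58.  281.6 128.4] [ 473.1 -185.     7. ]
{'pixel': [248.8, 245.1], 'score': 0.94} [251.9 244.8]
```

View pics/w5.png

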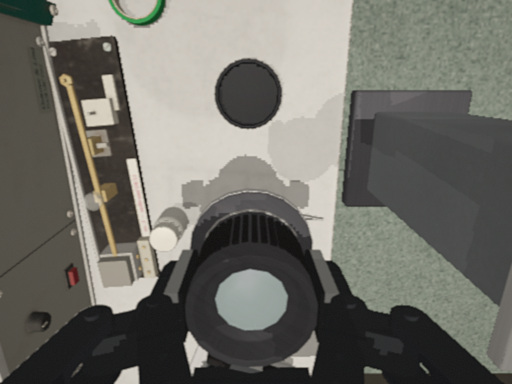

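Cap at (248,93) → (473,-184.5); the lens is upright and centred in the fingers (flange columns 191–312). Move above it.

Call:
{"op": "arm_command", "data": {"rows": [{"grip":0.4,"linear":[40,-2,0],"rot":[0,0,0]},{"grip":0.4,"linear":[75,-2,30],"rot":[0,0,0]},{"grip":0.4,"linear":[75,-2,75],"rot":[0,0,0]},{"grip":0.4,"linear":[75,-2,115],"rot":[0,0,0]},{"grip":0.4,"linear":[75,-2,125],"rot":[0,0,0]},{"grip":0.4,"linear":[75,-2,125],"rot":[0,0,0]},{"grip":0.4,"linear":[75,-2,125],"rot":[0,0,0]}]}}

```text
clock: 15.78
position: [474.5, -185.0, 65.5]
ee_rot: [-0.707, 0.707, -0.002, 0.001]
contact_force: [0.5, -0.7, -1.7]
gripper_width: 50.5
grasp_force: 63.9
```

```bash
python3 s.py
python3 - <<'E'
from h import *
np.set_printoptions(precision=1,suppress=True)
st=arm.read_state()
p=imaging.get_image('wrist');save(p,'w6')
f=p['frame'].copy()
X=np.array([473,-184.5,10.7]);t=np.linspace(0,2*np.pi,120)
for a in t:
    u=proj(p,X+31.5*np.array([np.cos(a),np.sin(a),0]),st).round().astype(int);cv2.circle(f,u.tolist(),0,(255,0,0),-1)
    u=proj(p,st['position']+np.array([33*np.cos(a),33*np.sin(a),-20.4]),st).round().astype(int);cv2.circle(f,u.tolist(),0,(0,255,0),-1)
cv2.imwrite('pics/w6o.png',cv2.resize(f[100:300,140:370,::-1],None,fx=2.5,fy=2.5))
E
```

```text
15.775 [ 474.49 -184.99   65.55] [ 0.5 -0.7 -1.7] [0.04  0.026 0.051] 63.92629623413086 50.494327292332784 1.2506272013584643 0.05076869044557326 -0.0001547336296425783
```

View pics/w6o.png

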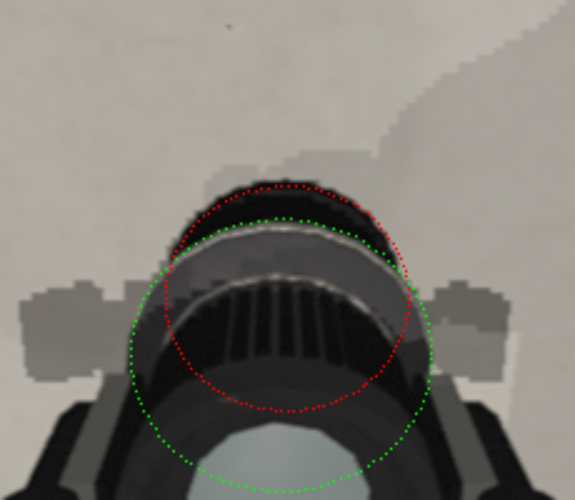

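Overlay: the cap's visible top edge is ~6 px (≈1.5 mm) beyond the red estimate, the flange rim lies near the green one; I'll measure those edges numerically.

Run:
```python
from h import *
np.set_printoptions(precision=1,suppress=True,linewidth=200)
g=cv2.imread('pics/w6.png',0)
for c in (235,252,270): print(c,list(zip(range(164,216),g[164:216,c].tolist())) if c==252 else g[164:216,c])
for r in (190,196,202): print(r,'L',g[r,190:225],'R',g[r,285:320])
st=arm.read_state();p=imaging.get_image('wrist')
print('cap far rim',proj(p,[473,-184.5-31.5,10.7],st),proj(p,[473,-184.5-32.5,10.7],st),proj(p,[473,-216,0],st))
b=st['position']
for z in (-20.4,-14.4): print('flange',z,proj(p,b+[0,-33,z],st),proj(p,b+[0,-34,z],st))
print('barrel z20',proj(p,b+[0,-26,-.4],st),proj(p,b+[0,-26,-14.4],st))
```

```text
235 [171 168 157 155 155 156 155 155 157 153 115  52  16  19  19  27  30  18  15  10  12  12  12   9  13  12  48  86 116 144  93  59  68  72  70  69  71  69  72  71  71  70  72  72  74  71  71  79 101
 123  78  35]
252 [(164, 168), (165, 166), (166, 156), (167, 154), (168, 155), (169, 157), (170, 155), (171, 133), (172, 69), (173, 14), (174, 11), (175, 18), (176, 32), (177, 34), (178, 18), (179, 11), (180, 12), (181, 14), (182, 11), (183, 14), (184, 11), (185, 11), (186, 11), (187, 12), (188, 43), (189, 85), (190, 120), (191, 157), (192, 101), (193, 61), (194, 68), (195, 71), (196, 71), (197, 72), (198, 73), (199, 68), (200, 65), (201, 66), (202, 66), (203, 65), (204, 65), (205, 67), (206, 67), (207, 68), (208, 71), (209, 86), (210, 94), (211, 82), (212, 47), (213, 30), (214, 27), (215, 22)]
270 [155 155 155 154 154 154 154 155 155 159 151  88  16   8  19  32  30  18  12  10  13  12   9  14  10   9  26  63  96 121 128  84  65  68  67  65  65  65  66  66  67  65  67  67  68  68  68  70  83
  96  88  66]
190 L [168 167 167 168 170 170 171 170 170 170 170 170 170 170 170 169 169 169 169
[... 268 characters left out ...]
 171 171 171 173 170 150 119  99  71  35  19  15  10  10  10  17  35  56  79 101 112 128] R [ 18  11   9  11  13  20  24  25  19  41  99 144 159 161 161 160 160 160 161 160 161 161 162 162 161 162 162 162 163 163 163 163 163 163 163]
202 L [169 169 169 168 170 171 170 169 170 168 168 168 169 170 173 172 151 102  47  24  54  87 106 124 125 106  87  71  63  65  68  70  70  70  70] R [ 64  85 109 118 107  84  52  26  16  11  12  15  41 101 145 162 163 162 162 163 163 164 164 163 163 163 163 163 164 164 165 165 164 164 164]
cap far rim [254.3 174. ] [254.3 172.5] [254.2 169.8]
flange -20.4 [252.1 187.4] [252.1 185.5]
flange -14.4 [252.1 190.9] [252.1 189. ]
barrel z20 [252.1 214.3] [252.1 204.1]
```

Call:
{"op": "arm_command", "data": {"rows": [{"grip":0.4,"linear":[0,1,10],"rot":[0,0,0]},{"grip":0.4,"linear":[0,1,19],"rot":[0,0,0]},{"grip":0.4,"linear":[0,1,24],"rot":[0,0,0]},{"grip":0.4,"linear":[0,1,26],"rot":[0,0,0]},{"grip":0.4,"linear":[0,1,28],"rot":[0,0,0]},{"grip":0.4,"linear":[0,1,28],"rot":[0,0,0]}]}}

```text
clock: 16.62
position: [472.0, -185.0, 35.8]
ee_rot: [-0.706, 0.708, 0.0, -0.0]
contact_force: [-0.0, 0.2, -2.4]
gripper_width: 50.4
grasp_force: 63.9
```

```bash
python3 s.py
```

```text
16.625 [ 471.97 -185.03   35.76] [-0.   0.2 -2.4] [-0.018 -0.011  0.016] 63.9267897605896 50.364252881760656 1.249723153792631 0.05094601324519055 -1.0900100448907324e-05
```

Spigot has entered the cap with no contact force. Continue down gently.

Call:
{"op": "arm_command", "data": {"rows": [{"grip":0.4,"linear":[0,0,1],"rot":[0,0,0]},{"grip":0.4,"linear":[0,0,2],"rot":[0,0,0]},{"grip":0.4,"linear":[0,0,3],"rot":[0,0,0]},{"grip":0.4,"linear":[0,0,3],"rot":[0,0,0]}]}}

```text
clock: 17.12
position: [471.9, -185.0, 32.7]
ee_rot: [-0.706, 0.708, 0.0, -0.0]
contact_force: [-0.1, 0.2, -3.0]
gripper_width: 50.2
grasp_force: 63.9
```

```bash
python3 s.py
```

```text
17.125 [ 471.85 -185.01   32.75] [-0.1  0.2 -3. ] [-0.019  0.014 -0.008] 63.926628828048706 50.23504177796801 1.249730366995978 0.05092035789003826 -8.508691564657056e-06
```

Call:
{"op": "arm_command", "data": {"rows": [{"grip":0.4,"linear":[0,0,0.5],"rot":[0,0,0]},{"grip":0.4,"linear":[0,0,1],"rot":[0,0,0]},{"grip":0.4,"linear":[0,0,1],"rot":[0,0,0]}]}}

```text
clock: 17.5
position: [472.0, -185.0, 32.4]
ee_rot: [-0.706, 0.708, -0.0, 0.0]
contact_force: [-1.6, 0.9, 5.0]
gripper_width: 50.5
grasp_force: 64.6
```

Contact at the expected height (TCP 32.4 mm). Open slowly and rise.

Call:
{"op": "arm_command", "data": {"rows": [{"grip":0.6,"linear":[0,0,0],"rot":[0,0,0]},{"grip":0.63,"linear":[0,0,0],"rot":[0,0,0]},{"grip":0.7,"linear":[0,0,0],"rot":[0,0,0]},{"grip":0.85,"linear":[0,0,0],"rot":[0,0,0]},{"grip":0.85,"linear":[0,0,0],"rot":[0,0,0]},{"grip":0.85,"linear":[0,0,-20],"rot":[0,0,0]},{"grip":0.85,"linear":[0,0,-60],"rot":[0,0,0]},{"grip":0.85,"linear":[0,0,-110],"rot":[0,0,0]},{"grip":0.85,"linear":[-40,0,-160],"rot":[0,0,0]},{"grip":0.85,"linear":[-40,0,-160],"rot":[0,0,0]}]}}

```text
clock: 18.75
position: [474.4, -143.9, 196.2]
ee_rot: [0.707, -0.707, 0.004, -0.003]
contact_force: [0.2, 0.3, -1.2]
gripper_width: 72.3
grasp_force: 0.0
```

```bash
python3 s.py
python3 - <<'E'
from h import *
np.set_printoptions(precision=1,suppress=True)
st=arm.read_state();p=imaging.get_image('wrist');save(p,'w7')
for k,z in dict(lens=12,rear_cap=0).items():
    for r in models.tip_of(p,k)[:3]: print(k,round(r['score'],2),np.array(r['pixel']),ray(p,r['pixel'],z,st))
q=imaging.get_image('scene');save(q,'s7')
for k,z in dict(lens=12,rear_cap=0).items():
    for r in models.tip_of(q,k)[:3]: print(k,round(r['score'],2),np.array(r['pixel']),ray(q,r['pixel'],z))
u=proj(q,[472,-185,30]).astype(int);print(u)
c=q['frame'][max(u[1]-60,0):u[1]+60,u[0]-60:u[0]+60,::-1]
a=cv2.resize(c,(384,384),interpolation=cv2.INTER_CUBIC)
cv2.imwrite('pics/fin.png',np.hstack([p['frame'][:,64:464,::-1],a]))
E
```

```text
18.75 [ 474.42 -143.87  196.21] [ 0.2  0.3 -1.2] [ 0.06  -0.03   0.054] 0.0 72.31856803895602 1.25243151693629 -0.03386038394926488 -0.0826877262443304
lens 0.66 [253.3 132.7] [ 474.4 -182.6   12. ]
rear_cap 0.8 [278.8 309. ] [442.7  33.1   0. ]
lens 0.71 [315.4 246.4] [ 475.8 -177.8   12. ]
rear_cap 0.6 [316.6 250.7] [ 478.3 -180.6    0. ]
rear_cap 0.51 [247.3 218.2] [451.6  40.9   0. ]
[317 241]
```

View pics/fin.png

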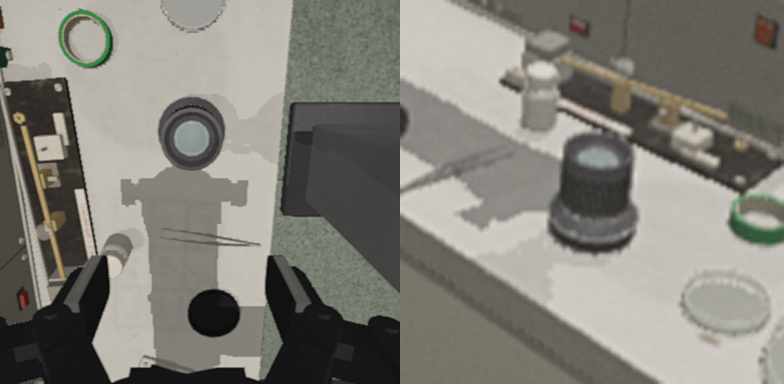

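The lens stands upright in the right-hand cap (left panel (192,133), right panel (595,195)), the fingers are clear and the neighbours undisturbed. Handing in.

```bash
python3 -c "
from bench import job
print(job.job_done())"
```

```text
the job is handed in; nothing more can be done
None
```

The lens is off the camera and stands upright in the right-hand rear cap, released, with the fingers clear and the neighbouring things looking undisturbed in the last pictures; the job is handed in at about 19 s of the 69 s allowed, and no verdict came back.

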